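# Load the carry tray on the potting bench and mark it

## Robot

A 6-joint arm with a two-finger parallel gripper is mounted at the origin on the work surface. World frame = base frame: x ahead of the robot, y to its left, z up, the work surface at z = 0. Lengths are in m, angles in rad, forces in N, time in s.
With the tool pointing down it reaches from about 0.35 to 0.975 m from the base axis. Payload 17.4 kg.
Tool frame: the origin (TCP) lies on the centre line of the jaws, within the pads' length; the fingertips stand 17 mm ahead of it and the grasp point (between the pads) lies 2 mm behind it (manip.tips_ahead is the distance from the TCP to the fingertips, in m); z points along the fingers, y is the line along which they close (so a half turn about z gives the same grasp; the last joint's range is limited). The gripper opens to 85 mm and grips with 20 to 120 N. Pads are 22 mm wide; open, the fingers measure 114 mm over their backs; the gripper's body (76 mm by 85 mm) begins 54 mm behind the grasp point. The pads swing forward as they close: fully open they stand 13 mm farther back than shut.
Start: joints at [1.209, 0.116, 1.442, -0, 1.584, -0.038], TCP at [0.215, 0.64, 0.248] pointing down, gripper open.
Joint ranges: [-2.83, 2.83], [-0.83, 2.19], [0.07, 2.5], [-1.14, 4.28], [0.01, 3], [-2.97, 2.97]. Speed limits (rad/s): [1.89, 1.89, 2.22, 3.14, 3.14, 3.14].

## Interface

Orientations are given as a unit quaternion [w, x, y, z].
In Python, from bench import manip, camera, camera_model gives the robot as it stands. The module is installed in compiled form; this text tells all that it offers.
- The arm moves only by the tool servo_tool, never from a script. Its argument "steps" is a list of rows, each a list of 6 numbers: the shift along the tool's x, y, z in units of 0.4 m (1.0 is 0.4 m), then the turn, a rotation vector about the tool's x, y, z in units of 2 rad (1.0 is 2 rad). A call has 1 to 8 rows; each row is the pose to reach, as a shift and turn from the pose commanded when the call began, along the tool's axes at that moment; what a row does not reach only later rows make up. A row lasts 1/8 s, in which the tool goes at most 62.5 mm and 10.7 degrees, less where a joint would pass 70% of its speed; a pose out of reach is approached as far as the arm can. A call with a number of a shift or a turn outside -1 to 1 is refused whole. A call with a gripper value outside its range is refused whole. "fingers" is the opening, from 0 (shut) to 1 (fully open), set as the call begins (left out, the last holds). The fingers move at their own pace and stop on an object; "force" is the grip in N (left out, the last holds). Time passes only in rows, so rows that repeat a pose let the fingers close. It gives the time, the measured TCP pose, the force, the opening and the grip force at its end, in the units of the state.
- manip.observe(): the state, without advancing time (a new reading comes with each control period).
- camera(name): name is "side" or "top"; returns the picture (400x640x3 uint8, blue, green, red); there is no depth.
- camera_model(name): a dict with "intrinsics" (3x3 intrinsics, pixels), "D" ([k1, k2, p1, p2, k3] as OpenCV has them; the pictures are not rectified), "eye" and "orientation" of the camera in the world. Camera axes: x right, y down, z forward; pixel columns grow to the right and rows downward; lengths in m; the calibration is good to about 2 mm. A picture is of the moment at which its call begins. camera_model takes no time and is no camera call.
- manip.hand_in(): hands the job in; it is judged then, once.
The state is a dict: "time": time; "joint_pos": joint angles; "joint_vel": joint speeds; "joint_efforts": joint torques, N m; "position": TCP position; "eef_rot": TCP orientation; "wrist_force": force on the tool from outside, world axes, zero at the start; "moment": the same for the moment, N m; "opening": finger opening in m; "gripper_force": force on a finger pad.
Only numpy, scipy, OpenCV 4.12 (cv2) and the standard library are available. Lean on these libraries where they do the work, as an engineer would, in place of code of your own. Each camera call takes 0.05 s, during which the arm holds its last target. There are 200 camera calls.

## Task

Slide the two planters, the square blue one and the round terracotta one, over the yellow lip into the open-fronted metal carry tray, so that both stand side by side, upright and entirely on its flat floor; push them along the bench without lifting or tipping them. Then take the orange marker out of the wooden rack and stand it fully home in the yellow socket behind the tray's back wall. Leave the other markers and everything else on the bench where they are.

Things in the scene. Friction and masses are not known exactly. Their poses are not given: they have to be found in the camera images.
- tray: Low aluminium tray fixed to the bench. Origin at bench level mid-tray; +x runs from open front to back wall, z up. Flat floor 4 mm high, x -60 to +75 mm, y -140 to +140 mm. No front wall: a yellow ramp lip climbs from the bench at x = -85 mm to the floor at x = -60. Back wall (inner face x = +75) and side walls (inner faces y = +-140, x from -85) 4 mm thick, 46 mm high over the rim.
- socket (a point): Centre of the slot's mouth on top of the yellow socket block fixed behind the tray's back wall (tray x = +101 mm), 50 mm above the bench; axes as the tray. Block 44 x 60 x 50 mm (tray x, y, z). Slot 13 mm (tray x) by 31 mm (tray y), 40 mm deep, chamfered 3 mm.
- blue_planter: Square blue glazed planter with a small aloe, solid, 90 x 90 mm, straight sides 60 mm high, leaves to 87 mm high (within 35 mm of the axis); about 0.55 kg. Origin: centre of its underside, z up, x and y square to its sides.
- round_planter: Round terracotta planter with a ball cactus, solid, diameter 92 mm (95 mm rim band), straight sides 60 mm high, cactus to 88 mm high; about 0.55 kg. Origin: centre of its underside, z up.
- rack: Wooden marker rack fixed to the bench, block 50 x 180 x 50 mm (its x, y, z). Origin: centre of its underside. Three slots in a row along its y at -56, 0 and +56 mm, 40 mm deep, each holding one upright marker.
- orange_marker: Orange T-shaped plant marker of rigid plastic standing in the rack (which of the slots varies), 10 mm thick (its x), stem 28 mm wide (its y), overall 150 mm tall, the top 50 mm (from 100 to 150 mm above the foot) a head 46 mm wide; 0.04 kg. Origin: centre of its foot, which starts 10 mm above the bench; z along the stem to the head.
- white_marker: White marker of the same shape in the rack; leave it. Origin: centre of its foot.
- green_marker: Green marker of the same shape in the rack; leave it. Origin: centre of its foot.
- spray_can: Green-labelled can, diameter 60 mm, 150 mm tall, on the robot's right; leave it. Origin: centre of its underside.
- seed_tin: Small yellow-labelled tin, diameter 54 mm, 45 mm tall, on the bench to the right of the planters; leave it. Origin: centre of its underside.
- trowel: Hand trowel, wooden handle and steel blade, 280 mm long along its x, lying at the far edge; leave it. Origin: at bench level where handle and blade meet.
- spare_pot: Small terracotta pot standing upside down, rim diameter 78 mm, 60 mm tall, at the far edge; leave it. Origin: centre of its underside.

How it is judged:
On the way, in this order (a step that is already met when the one before it is completed fails the run):
1. both planters stand upright on the tray's flat floor (x of blue_planter in the frame of tray between -0.02 and 0.04 m and y of blue_planter in the frame of tray between -0.105 and 0.105 m and angle between each of blue_planter, round_planter's own z axis and vertical below 0.05 rad and linear speed of each of blue_planter, round_planter below 0.02 m/s and x of round_planter in the frame of tray between -0.02 and 0.04 m and y of round_planter in the frame of tray between -0.105 and 0.105 m), for 0.2 s.
2. then the orange marker stands home in the tray's socket (horizontal distance between orange_marker and socket below 0.006 m and z of orange_marker in the frame of socket below -0.034 m and angle between orange_marker's own z axis and vertical below 0.1 rad and linear speed of orange_marker below 0.02 m/s), for 0.2 s.
At the end, for the whole second after the job is handed in: Both planters at rest and upright (0.05 rad) on the tray floor, centres from 20 mm before to 40 mm behind the tray origin, within 105 mm sideways; the orange marker's foot at least 34 mm down the socket, within 6 mm of its centre, upright within 0.10 rad, at rest (all of step 1 and all of step 2); the robot touches nothing.
It fails at once if a planter is tipped (more than 0.35 rad) (angle between any of blue_planter, round_planter's own z axis and vertical above 0.35 rad).
It fails at once if a planter is lifted (more than 30 mm) (height (world z) of any of blue_planter, round_planter above 0.03 m).
It fails at once if the white or green marker is moved more than 30 mm (distance of any of white_marker, green_marker from where it was at the start of the episode above 0.03 m).
It fails at once if the can, tin, trowel or spare pot is moved more than 30 mm (distance of any of spray_can, seed_tin, trowel, spare_pot from where it was at the start of the episode above 0.03 m).
It also fails if it takes over 72 s, if anything falls off the work surface, if the arm or the gripper's body presses on something with over 40 N, if the wrist force passes 120 N, or if a joint passes its speed limit or range.

## Working session

There is one attempt and no reset: what is moved stays moved. The work goes in short steps, Python scripts to look and compute and a tool call to move; the robot and the scene stay as the last step left them, time stands still between calls to the robot, and variables do not carry over. Pictures are saved under pics/ and viewed, at most 10 in all, crops included, and the job is handed in when it is done.

Besides the shell and the picture viewer there is one more tool, called after "Emit:" as name(argument=value, ...) on one line, values as JSON. servo_tool: Moves the arm, as the interface text tells. Shifts and turns lie within -1 to 1; 1 stands for 0.4 m of shift or 2 rad of turn. Its arguments: {"type":"object","properties":{"steps":{"type":"array"},"fingers":{"type":"number"},"force":{"type":"number"}},"required":["steps"]}

```bash
mkdir -p pics
python3 - <<'E'
from bench import manip,camera,camera_model
import cv2
for n in("side","top"):
    cv2.imwrite(f"pics/{n}0.png",camera(n)); m=camera_model(n); print(n,m)
print(manip.observe())
E
```

```text
side {'intrinsics': array([[373.51622497,   0.        , 312.15685279],
       [  0.        , 373.51622497, 210.19990079],
       [  0.        ,   0.        ,   1.        ]]), 'D': array([-0.00425607,  0.        ,  0.        ,  0.        ,  0.        ]), 'eye': array([ 0.21666822, -0.66516304,  0.6774412 ]), 'orientation': array([-0.39730945,  0.87629989, -0.24540311,  0.1184104 ])}
top {'intrinsics': array([[434.22894047,   0.        , 315.13185256],
       [  0.        , 434.22894047, 195.83434507],
       [  0.        ,   0.        ,   1.        ]]), 'D': array([-0.0547166,  0.       ,  0.       ,  0.       ,  0.       ]), 'eye': array([ 0.41045245, -0.05993202,  1.39363106]), 'orientation': array([ 0.06206113, -0.69698608,  0.71252132, -0.0516932 ])}
{'time': 0.1, 'joint_pos': array([ 1.20921580e+00,  1.16486893e-01,  1.44219173e+00,  5.71706482e-06,
        1.58400493e+00, -3.78067155e-02]), 'joint_vel': array([-3.52616274e-04, -1.92616895e-03, -1.36336783e-03, -1.21289367e-03,
       -5.07495325e-04,  1.79298469e-06]), 'joint_efforts': array([ 2.84533395e-03, -7.33662629e+01, -6.33799624e+01,  1.53981127e-04,
        5.17401349e-03,  4.77836863e-05]), 'position': array([0.21470829, 0.63978698, 0.24760721]), 'eef_rot': array([-1.11001820e-04,  1.61180668e-01,  9.86924766e-01, -5.34043093e-04]), 'wrist_force': array([ 0.31271396, -1.53508745, -0.24307026]), 'moment': array([-0.05419583, -0.00017741, -0.00518727]), 'gripper_force': 0.0, 'opening': 0.0848746662640227}
```

View pics/top0.png

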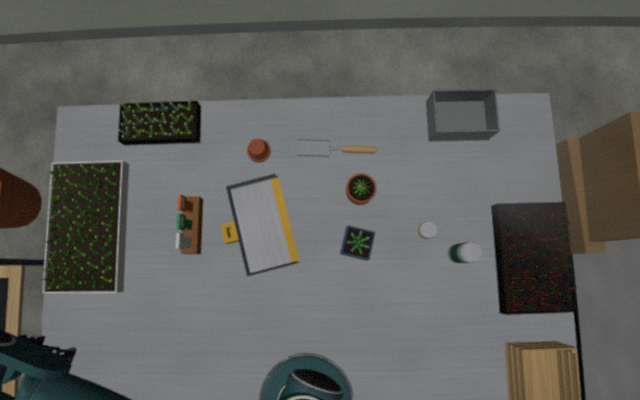

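View pics/side0.png

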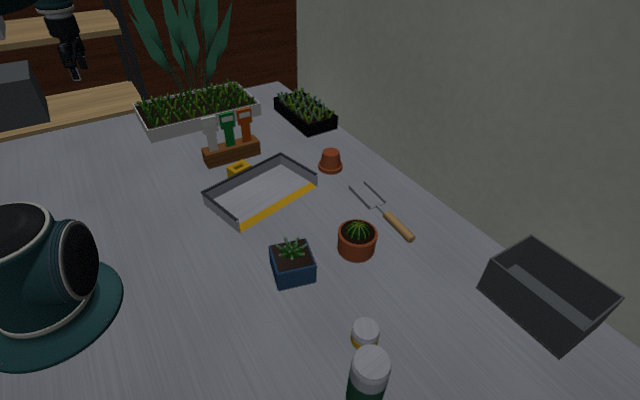

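Top view: the tray is around (262,225), with its lip facing right. Blue planter (358,242), round planter (361,188), rack (190,225) with orange at the far end (182,203), socket (230,232). I'll enlarge both views to read corners.

Run:
```python
import cv2
a=cv2.imread("pics/top0.png")[160:290,165:395]; cv2.imwrite("pics/topc.png",cv2.resize(a,None,fx=3.4,fy=3.4,interpolation=cv2.INTER_CUBIC))
a=cv2.imread("pics/side0.png")[95:295,190:430]; cv2.imwrite("pics/sidec.png",cv2.resize(a,None,fx=3,fy=3,interpolation=cv2.INTER_CUBIC))
```

```text
(no output)
```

View pics/topc.png

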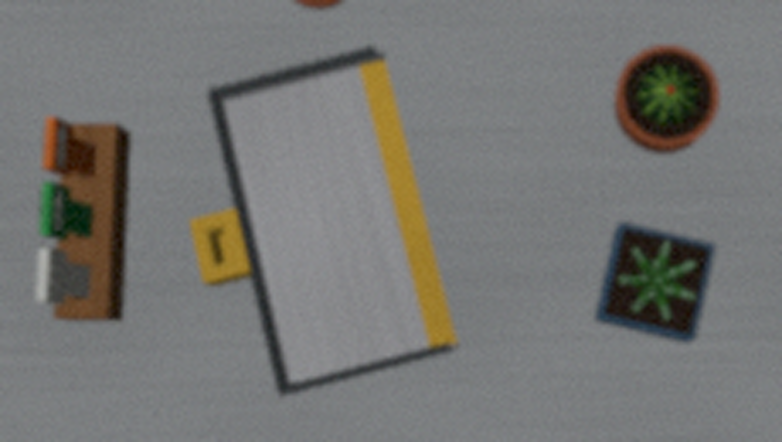

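View pics/sidec.png

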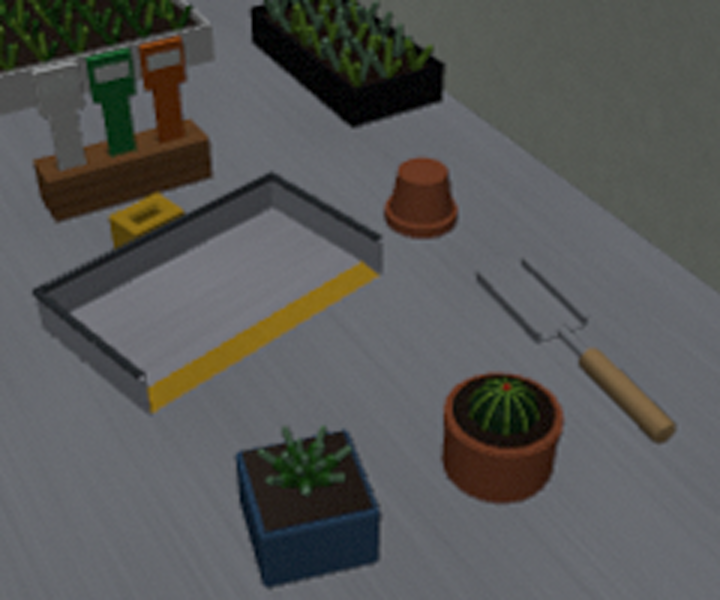

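The crops show the tray lip corners at top crop (385,61)/(455,345) and the slot mouth at (217,247) top, (150,214) side. Blue's top corners and the round rim are clear in both, and orange is in the rack's far slot. Next: triangulate, then fit.

```bash
cat > h.py <<'E'
import numpy as np, cv2
from scipy.spatial.transform import Rotation as R
from scipy.optimize import least_squares
from bench import manip,camera,camera_model
M={n:camera_model(n) for n in("side","top")}
def proj(n,P):
    m=M[n]; q=m["orientation"]; r=R.from_quat(q,scalar_first=True).inv()
    return cv2.projectPoints(np.atleast_2d(P).astype(float),r.as_rotvec(),-r.apply(m["eye"]),m["intrinsics"],m["D"])[0][:,0]
def pose(p,L): c,s=np.cos(p[2]),np.sin(p[2]); L=np.atleast_2d(L); return np.c_[p[0]+c*L[:,0]-s*L[:,1],p[1]+s*L[:,0]+c*L[:,1],L[:,2]]
def T(u,v): return np.array([(u+.5)/3.4-.5+165,(v+.5)/3.4-.5+160])
def S(u,v): return np.array([(u+.5)/3-.5+190,(v+.5)/3-.5+95])
def ray(n,uv,z):
    m=M[n]; d=np.r_[cv2.undistortPoints(np.array([[uv]],float),m["intrinsics"],m["D"])[0,0],1]
    d=R.from_quat(m["orientation"],scalar_first=True).apply(d); return m["eye"]+d*(z-m["eye"][2])/d[2]
def tri(t,s): 
    f=lambda P:np.r_[proj("top",P)[0]-t,proj("side",P)[0]-s]
    o=least_squares(f,[.5,0,.05]); return o.x.round(4),np.abs(o.fun).max().round(2)
def fit(obs,p0):
    f=lambda p:np.concatenate([proj(n,pose(p,L))[0]-uv for n,uv,L in obs])
    o=least_squares(f,p0); return o.x.round(4),o.fun.reshape(-1,2).round(1).tolist()
E
cat > m.py <<'E'
from h import *
print("socket",tri(T(217,247),S(150,214)))
print("round",tri(T(667,96),S(504,416)))
for a,b in [((620,224),(345,432)),((714,243),(380,512)),((692,340),(262,533)),((599,320),(238,455))]: print("blue",tri(T(*a),S(*b)))
print("lip",tri(T(385,61),S(381,272)),tri(T(455,345),S(152,411)))
print("rim",tri(T(210,92),S(272,176)),tri(T(283,392),S(36,293)))
print("orange",tri(T(52,118),S(184,38)),tri(T(49,168),S(139,44)))
print("rack",tri(T(122,127),S(211,135)),tri(T(120,318),S(45,184)))
lip=[("top",T(385,61),[-.085,.14,0]),("top",T(455,345),[-.085,-.14,0]),("side",S(381,272),[-.085,.14,0]),("side",S(152,411),[-.085,-.14,0])]
E
sed -i '$d' m.py; python3 m.py
```

```text
socket (array([0.5224, 0.2299, 0.046 ]), np.float64(0.54))
round (array([ 0.6492, -0.1855,  0.0534]), np.float64(0.34))
blue (array([ 0.5311, -0.1381,  0.0557]), np.float64(0.59))
blue (array([ 0.5109, -0.2219,  0.0573]), np.float64(0.87))
blue (array([ 0.4263, -0.1991,  0.0627]), np.float64(0.27))
blue (array([ 0.4473, -0.1175,  0.0563]), np.float64(0.15))
lip (array([0.6999, 0.0786, 0.0044]), np.float64(0.07)) (array([0.428 , 0.0155, 0.0012]), np.float64(0.01))
rim (array([0.6664, 0.2405, 0.0383]), np.float64(0.2)) (array([0.3872, 0.1702, 0.042 ]), np.float64(0.36))
orange (array([0.626 , 0.35  , 0.1576]), np.float64(0.35)) (array([0.5799, 0.3504, 0.1625]), np.float64(0.48))
rack (array([0.6328, 0.3171, 0.0584]), np.float64(0.18)) (array([0.4532, 0.3173, 0.0561]), np.float64(1.32))
```

```bash
cat > m2.py <<'E'
from h import *
o=[]
def add(L,t,s):
    if t:o.append(("top",T(*t),L))
    if s:o.append(("side",S(*s),L))
add([-.085,-.14,0],(385,61),(381,272));add([-.085,.14,0],(455,345),(152,411))
add([.079,-.144,.046],(210,92),(272,176));add([.079,.144,.046],(283,392),(36,293))
add([.101,0,.05],(217,247),(150,214))
p,r=fit(o,[.55,.12,1.8]);print("tray",p,r)
print("socket",pose(p,[.101,0,.05]))
o=[];h=.045
add([h,h,.06],(620,224),(345,432));add([h,-h,.06],(714,243),(380,512));add([-h,-h,.06],(692,340),(262,533));add([-h,h,.06],(599,320),(238,455))
b,r=fit(o,[.48,-.17,-.2]);print("blue",b,r)
c,r=fit([("top",T(667,96),[0,0,.06]),("side",S(504,416),[0,0,.06])],[.65,-.18,0]);print("round",c,r)
o=[]
add([-.025,.09,.05],(122,127),(211,135)) ; add([-.025,-.09,.05],(120,318),(45,184))
k,r=fit(o,[.54,.34,0]);print("rackrough",k,r)
o=[];add([0,.023,.16],(52,118),(184,38));add([0,-.023,.16],(49,168),(139,44))
k,r=fit(o,[.6,.35,0]);print("orange",k,r)
w=lambda q:pose([0,0,-p[2]],[q[0]-p[0],q[1]-p[1],0])[0]
print("in tray: blue",w(b),"yaw",b[2]-p[2]+np.pi/2,"round",w(c))
E
python3 m2.py
```

```text
tray [0.5447 0.1286 1.8087] [[0.1, -0.1], [0.1, 1.0], [0.8, -0.2], [0.7, 0.8], [-0.2, -0.1], [0.2, -1.9], [-0.7, 0.7], [-0.5, -1.3], [0.9, -0.2], [-0.7, -0.4]]
socket [[0.52089775 0.22675525 0.05      ]]
blue [ 0.4786 -0.1696 -0.2527] [[-0.5, -0.3], [1.2, -1.9], [0.5, 0.8], [1.3, -0.2], [0.8, 1.1], [-0.2, 2.2], [-0.8, 0.2], [-1.2, -1.7]]
round [ 0.6467 -0.1877  0.    ] [[0.7, 0.7], [0.2, -1.1]]
rackrough [ 0.5445  0.2963 -1.5667] [[-0.6, -0.2], [-0.2, 1.6], [-1.0, 1.0], [1.6, 0.8]]
orange [ 0.6029  0.3502 -1.6406] [[0.3, -0.4], [-0.3, -0.5], [-0.4, 0.5], [0.4, 0.5]]
in tray: blue [-0.27422343  0.1345138   0.        ] yaw -0.49060367320510334 round [-0.33142906 -0.02458597  0.        ]
```

```bash
cat > plan.py <<'E'
# usage: plan.py "x,y,z,yaw_of_tool_x,rows" ...   (waypoints, world)
from h import *
import sys
s=manip.observe(); p0=s["position"]; r0=R.from_quat(s["eef_rot"],scalar_first=True)
x=r0.as_matrix()[:,0]; y0=np.arctan2(x[1],x[0]); print("t",round(s["time"],2),"pos",p0.round(4),"yaw",round(y0,4),"F",s["wrist_force"].round(1),"open",round(s["opening"],4),"j",s["joint_pos"].round(2))
cp=p0; cy=y0; rows=[]
for a in sys.argv[1:]:
    *t,yaw,n=map(float,a.split(",")); yaw=cy+(yaw-cy+np.pi)%(2*np.pi)-np.pi
    for i in range(1,int(n)+1):
        f=i/n; P=cp+(np.array(t)-cp)*f; Y=cy+(yaw-cy)*f
        rt=R.from_euler("z",Y)*R.from_euler("x",np.pi)
        rows.append(np.r_[r0.inv().apply(P-p0)/.4,(r0.inv()*rt).as_rotvec()/2].round(3).tolist())
    cp=np.array(t); cy=yaw
print("[",",\n".join(map(str,rows)),"]")
E
python3 plan.py 0.42,0.25,0.25,2.3,8; python3 -c "
from h import *
for n,u in (('tin',(428,228)),('can',(472,250)),('trowel',(376,150)),('spare',(259,148))): print(n,ray('top',u,.03).round(3))"
```

```text
t 0.1 pos [0.2147 0.6398 0.2476] yaw 2.8178 F [ 0.3 -1.5 -0.2] open 0.0849 j [ 1.21  0.12  1.44  0.    1.58 -0.04]
[ [-0.1, -0.095, -0.001, -0.001, -0.0, 0.032],
[-0.199, -0.19, -0.001, -0.001, 0.0, 0.065],
[-0.299, -0.285, -0.002, -0.001, 0.0, 0.097],
[-0.398, -0.38, -0.003, -0.001, 0.0, 0.129],
[-0.498, -0.475, -0.003, -0.001, 0.0, 0.162],
[-0.597, -0.57, -0.004, -0.001, 0.0, 0.194],
[-0.697, -0.665, -0.005, -0.001, 0.0, 0.227],
[-0.797, -0.761, -0.005, -0.001, 0.0, 0.259] ]
tin [ 0.522 -0.395  0.03 ]
can [ 0.449 -0.529  0.03 ]
trowel [ 0.778 -0.242  0.03 ]
spare [0.794 0.137 0.03 ]
```

Emit:
servo_tool(steps=[[-0.1, -0.095, 0, 0, 0, 0.032], [-0.2, -0.19, 0, 0, 0, 0.065], [-0.3, -0.285, 0, 0, 0, 0.097], [-0.4, -0.38, 0, 0, 0, 0.13], [-0.5, -0.475, 0, 0, 0, 0.162], [-0.6, -0.57, 0, 0, 0, 0.195], [-0.7, -0.665, 0, 0, 0, 0.227], [-0.8, -0.76, 0, 0, 0, 0.26]], fingers=0.6)

```text
time: 1.1
position: [0.4218, 0.2482, 0.2482]
eef_rot: [0.0, 0.41, 0.912, -0.0]
wrist_force: [1.1, 0.4, 0.0]
opening: 0.0515
gripper_force: 0.0
```

```bash
python3 plan.py 0.60,-0.08,0.25,1.85,8
```

```text
t 1.1 pos [0.4218 0.2482 0.2482] yaw 2.2959 F [1.1 0.4 0. ] open 0.0515 j [ 0.48 -0.3   1.83 -0.    1.61 -0.25]
[ [-0.114, -0.026, -0.001, 0.0, 0.0, 0.028],
[-0.227, -0.053, -0.001, 0.0, 0.0, 0.056],
[-0.341, -0.079, -0.002, 0.0, 0.0, 0.084],
[-0.455, -0.105, -0.002, 0.0, 0.0, 0.111],
[-0.568, -0.132, -0.003, 0.0, 0.0, 0.139],
[-0.682, -0.158, -0.003, 0.0, 0.0, 0.167],
[-0.796, -0.184, -0.004, 0.0, 0.0, 0.195],
[-0.91, -0.211, -0.005, 0.0, 0.0, 0.223] ]
```

Emit:
servo_tool(steps=[[-0.114, -0.026, 0, 0, 0, 0.028], [-0.227, -0.053, 0, 0, 0, 0.056], [-0.341, -0.079, 0, 0, 0, 0.084], [-0.455, -0.105, 0, 0, 0, 0.111], [-0.568, -0.132, 0, 0, 0, 0.139], [-0.682, -0.158, 0, 0, 0, 0.167], [-0.796, -0.184, 0, 0, 0, 0.195], [-0.91, -0.211, 0, 0, 0, 0.223]])

```text
time: 2.1
position: [0.6008, -0.0796, 0.248]
eef_rot: [-0.0, 0.602, 0.799, -0.0]
wrist_force: [0.4, 0.5, -0.1]
opening: 0.0511
gripper_force: 0.0
```

```bash
python3 plan.py 0.664,-0.305,0.2,1.72,4 0.664,-0.305,0.046,1.72,4
```

```text
t 2.1 pos [ 0.6008 -0.0796  0.248 ] yaw 1.8498 F [ 0.4  0.5 -0.1] open 0.0511 j [-0.17 -0.03  1.6   0.    1.58 -0.45]
[ [-0.146, -0.001, 0.03, -0.0, -0.0, 0.016],
[-0.293, -0.002, 0.06, -0.0, -0.0, 0.032],
[-0.439, -0.002, 0.09, -0.0, -0.0, 0.049],
[-0.585, -0.003, 0.12, -0.0, -0.0, 0.065],
[-0.585, -0.003, 0.216, -0.0, -0.0, 0.065],
[-0.585, -0.003, 0.312, -0.0, -0.0, 0.065],
[-0.585, -0.003, 0.409, -0.0, -0.0, 0.065],
[-0.585, -0.003, 0.505, -0.0, -0.0, 0.065] ]
```

Emit:
servo_tool(steps=[[-0.146, 0, 0.03, 0, 0, 0.016], [-0.293, -0.002, 0.06, 0, 0, 0.032], [-0.439, -0.002, 0.09, 0, 0, 0.049], [-0.585, -0.003, 0.12, 0, 0, 0.065], [-0.585, -0.003, 0.216, 0, 0, 0.065], [-0.585, -0.003, 0.312, 0, 0, 0.065], [-0.585, -0.003, 0.409, 0, 0, 0.065], [-0.585, -0.003, 0.505, 0, 0, 0.065]])

```text
time: 3.1
position: [0.6637, -0.3032, 0.0446]
eef_rot: [-0.0, 0.652, 0.758, -0.0]
wrist_force: [-0.6, 0.1, 0.4]
opening: 0.051
gripper_force: 0.0
```

```bash
python3 plan.py 0.6528,-0.23,0.046,1.72,2 0.634,-0.105,0.046,1.72,6
python3 - <<'E'
from h import *
a=camera("top")[120:300,200:440]; b=camera("side")[170:350,230:470]
cv2.imwrite("pics/pre.png",cv2.resize(cv2.hconcat([a,b]),None,fx=1.66,fy=1.66,interpolation=cv2.INTER_CUBIC))
E
```

```text
t 3.1 pos [ 0.6637 -0.3032  0.0446] yaw 1.7217 F [-0.6  0.1  0.4] open 0.051 j [-0.46  0.35  1.51 -0.    1.29 -0.61]
[ [0.093, 0.0, -0.002, -0.0, -0.0, 0.0],
[0.185, 0.001, -0.003, -0.0, -0.0, 0.001],
[0.238, 0.001, -0.003, -0.0, -0.0, 0.001],
[0.29, 0.001, -0.003, -0.0, -0.0, 0.001],
[0.343, 0.001, -0.003, -0.0, -0.0, 0.001],
[0.396, 0.001, -0.003, -0.0, -0.0, 0.001],
[0.448, 0.001, -0.003, -0.0, -0.0, 0.001],
[0.501, 0.001, -0.003, -0.0, -0.0, 0.001] ]
```

View pics/pre.png

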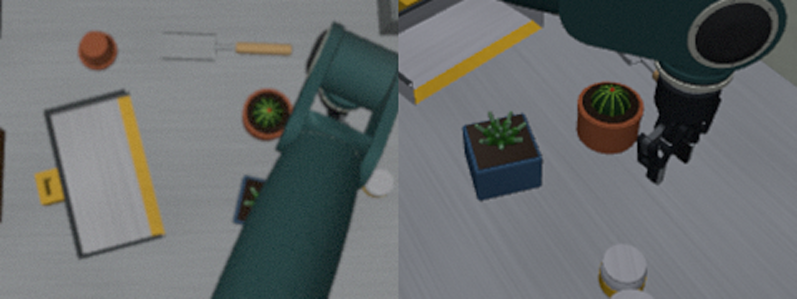

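The gripper stands low behind the round planter (right panel, about (655,150)), with its body above the cactus and everything else clear. Pushing now.

Emit:
servo_tool(steps=[[0.093, 0, -0.008, 0, 0, 0], [0.185, 0, -0.008, 0, 0, 0], [0.238, 0, -0.008, 0, 0, 0], [0.29, 0, -0.008, 0, 0, 0], [0.343, 0, -0.008, 0, 0, 0], [0.396, 0, -0.008, 0, 0, 0], [0.448, 0, -0.008, 0, 0, 0], [0.5, 0, -0.008, 0, 0, 0]])

```text
time: 4.2
position: [0.6344, -0.1055, 0.0507]
eef_rot: [0.001, 0.652, 0.758, 0.0]
wrist_force: [0.8, -5.4, 5.0]
opening: 0.0512
gripper_force: 3.6
```

```bash
python3 plan.py 0.6165,0.014,0.048,1.72,8 0.6035,0.1009,0.048,1.72,8
```

```text
t 4.2 pos [ 0.6344 -0.1055  0.0507] yaw 1.7214 F [ 0.8 -5.4  5. ] open 0.0512 j [-0.2   0.17  1.71 -0.    1.26 -0.35]
[ [0.038, 0.0, 0.001, 0.001, 0.001, 0.0],
[0.075, 0.0, 0.002, 0.001, 0.001, 0.0],
[0.113, 0.0, 0.002, 0.001, 0.001, 0.0],
[0.151, 0.0, 0.003, 0.001, 0.001, 0.0],
[0.189, 0.0, 0.004, 0.001, 0.001, 0.0],
[0.226, 0.0, 0.005, 0.001, 0.001, 0.001],
[0.264, 0.0, 0.006, 0.001, 0.001, 0.001],
[0.302, 0.001, 0.006, 0.001, 0.001, 0.001],
[0.329, 0.001, 0.006, 0.001, 0.001, 0.001],
[0.357, 0.001, 0.006, 0.001, 0.001, 0.001],
[0.384, 0.001, 0.006, 0.001, 0.001, 0.001],
[0.412, 0.001, 0.006, 0.001, 0.001, 0.001],
[0.439, 0.001, 0.006, 0.001, 0.001, 0.001],
[0.467, 0.001, 0.006, 0.001, 0.001, 0.001],
[0.494, 0.001, 0.006, 0.001, 0.001, 0.001],
[0.522, 0.001, 0.006, 0.001, 0.001, 0.001] ]
```

Run:
```python
from h import *
a=camera("top")[120:300,200:440]; b=camera("side")[130:310,230:470]
cv2.imwrite("pics/p1.png",cv2.resize(cv2.hconcat([a,b]),None,fx=1.66,fy=1.66,interpolation=cv2.INTER_CUBIC))
```

```text
(no output)
```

View pics/p1.png

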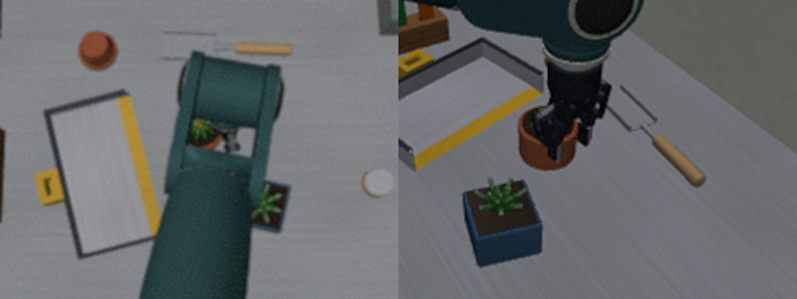

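Run:
```python
from h import *
u=np.array([np.cos(1.72),np.sin(1.72)]); a=np.linspace(0,2*np.pi,73)
for d in (.03,.04,.051,.06):
    c=np.array([.6344,-.1055])+d*u
    q=lambda z,r:np.c_[c[0]+r*np.cos(a),c[1]+r*np.sin(a),0*a+z]
    s=np.r_[proj("side",q(0,.046)),proj("side",q(.06,.0475))]; t=proj("top",q(.06,.0475))
    s=(s-[230,130])*1.66+[398.4,0]; t=(t-[200,120])*1.66
    print(d,"side L",s[:,0].min(),"R",s[:,0].max(),"bot",s[:,1].max(),"top L",t[:,0].min(),"top B",t[:,1].max())
```

```text
0.03 side L 526.772391918566 R 588.9662940796518 bot 178.7880254134768 top L 183.50000207173153 top B 149.2346352167393
0.04 side L 522.6198756958545 R 584.4393709392187 bot 175.23083860420206 top L 178.24457171049733 top B 150.14625884182624
0.051 side L 518.1093176993552 R 579.522032925639 bot 171.3665369746894 top L 172.46286155207338 top B 151.14906998078197
0.06 side L 514.4626534849247 R 575.5464298880588 bot 168.2420465828052 top L 167.7318822892727 top B 151.96955647438034
```

The image confirms contact as planned: the planter's left edge at 518 matches a centre 51–55 mm ahead of the TCP. It is upright, so I'll continue up the lip.

Emit:
servo_tool(steps=[[0.038, 0, 0, 0, 0, 0], [0.075, 0, 0, 0, 0, 0], [0.113, 0, 0, 0, 0, 0], [0.151, 0, 0, 0, 0, 0], [0.189, 0, 0, 0, 0, 0], [0.226, 0, 0, 0, 0, 0], [0.264, 0, 0, 0, 0, 0], [0.302, 0, 0, 0, 0, 0]])

```text
time: 5.3
position: [0.6156, 0.0148, 0.0497]
eef_rot: [0.0, 0.652, 0.758, -0.0]
wrist_force: [1.0, -6.6, 5.3]
opening: 0.051
gripper_force: 3.4
```

```bash
python3 plan.py 0.6035,0.1009,0.05,1.72,8
```

```text
t 5.3 pos [0.6156 0.0148 0.0497] yaw 1.7219 F [ 1.  -6.6  5.3] open 0.051 j [-0.02  0.11  1.78 -0.    1.25 -0.17]
[ [0.027, 0.0, -0.0, 0.0, 0.0, 0.0],
[0.054, 0.001, -0.0, 0.0, 0.0, 0.0],
[0.082, 0.001, -0.0, 0.0, 0.0, 0.0],
[0.109, 0.001, -0.0, 0.0, 0.0, 0.0],
[0.136, 0.002, -0.001, 0.0, 0.0, 0.001],
[0.163, 0.002, -0.001, 0.0, 0.0, 0.001],
[0.19, 0.002, -0.001, 0.0, 0.0, 0.001],
[0.217, 0.002, -0.001, 0.0, 0.0, 0.001] ]
```

Emit:
servo_tool(steps=[[0.027, 0, 0, 0, 0, 0], [0.054, 0, 0, 0, 0, 0], [0.082, 0, 0, 0, 0, 0], [0.109, 0, 0, 0, 0, 0], [0.136, 0, 0, 0, 0, 0], [0.163, 0, 0, 0, 0, 0], [0.19, 0, 0, 0, 0, 0], [0.215, 0, 0, 0, 0, 0]])

```text
time: 6.3
position: [0.6027, 0.0995, 0.0495]
eef_rot: [-0.0, 0.652, 0.758, -0.0]
wrist_force: [0.2, -6.2, 3.2]
opening: 0.0515
gripper_force: 2.9
```

```bash
python3 plan.py 0.611,0.05,0.05,1.72,2 0.611,0.03,0.2,1.72,4 0.56,-0.08,.2,1.55,2
```

```text
t 6.3 pos [0.6027 0.0995 0.0495] yaw 1.7218 F [ 0.2 -6.2  3.2] open 0.0515 j [ 0.12  0.1   1.79 -0.    1.25 -0.03]
[ [-0.063, 0.001, -0.001, -0.0, 0.0, 0.0],
[-0.126, 0.002, -0.001, -0.0, 0.0, 0.001],
[-0.138, 0.0, -0.095, -0.0, 0.0, 0.001],
[-0.15, -0.002, -0.189, -0.0, 0.0, 0.001],
[-0.163, -0.004, -0.283, -0.0, 0.0, 0.001],
[-0.175, -0.006, -0.376, -0.0, 0.0, 0.001],
[-0.301, -0.089, -0.376, -0.0, 0.0, 0.043],
[-0.428, -0.173, -0.376, -0.0, 0.0, 0.086] ]
```

Emit:
servo_tool(steps=[[-0.063, 0, 0, 0, 0, 0], [-0.126, 0, 0, 0, 0, 0], [-0.138, 0, -0.095, 0, 0, 0], [-0.15, 0, -0.19, 0, 0, 0], [-0.163, 0, -0.285, 0, 0, 0], [-0.175, 0, -0.376, 0, 0, 0], [-0.3, -0.09, -0.376, 0, 0, 0.043], [-0.43, -0.173, -0.376, 0, 0, 0.086]])

```text
time: 7.3
position: [0.5595, -0.0816, 0.1997]
eef_rot: [-0.0, 0.715, 0.699, 0.0]
wrist_force: [0.9, 0.1, -1.5]
opening: 0.051
gripper_force: 0.0
```

```bash
python3 plan.py 0.45,-0.275,0.2,1.318,4 0.45,-0.275,0.048,1.318,4
```

```text
t 7.3 pos [ 0.5595 -0.0816  0.1997] yaw 1.5489 F [ 0.9  0.1 -1.5] open 0.051 j [-0.19 -0.11  1.74  0.    1.5  -0.17]
[ [-0.122, -0.066, -0.0, -0.0, -0.0, 0.029],
[-0.245, -0.132, -0.001, -0.0, -0.0, 0.058],
[-0.367, -0.197, -0.001, -0.0, -0.0, 0.087],
[-0.489, -0.263, -0.001, -0.0, -0.0, 0.115],
[-0.489, -0.263, 0.094, -0.0, -0.0, 0.115],
[-0.49, -0.263, 0.189, -0.0, -0.0, 0.115],
[-0.49, -0.263, 0.284, -0.0, -0.0, 0.115],
[-0.49, -0.263, 0.379, -0.0, -0.0, 0.115] ]
```

Emit:
servo_tool(steps=[[-0.122, -0.066, 0, 0, 0, 0.029], [-0.245, -0.132, 0, 0, 0, 0.058], [-0.367, -0.197, 0, 0, 0, 0.087], [-0.49, -0.263, 0, 0, 0, 0.115], [-0.49, -0.263, 0.095, 0, 0, 0.115], [-0.49, -0.263, 0.19, 0, 0, 0.115], [-0.49, -0.263, 0.285, 0, 0, 0.115], [-0.49, -0.263, 0.38, 0, 0, 0.115]])

```text
time: 8.3
position: [0.451, -0.2745, 0.0463]
eef_rot: [-0.0, 0.79, 0.613, 0.0]
wrist_force: [0.4, -0.3, 0.8]
opening: 0.0509
gripper_force: 0.0
```

Run:
```python
from h import *
a=camera("top"); cv2.imwrite("pics/top1.png",a); cv2.imwrite("pics/side1.png",camera("side"))
c=lambda i,x,y:cv2.resize(i[y:y+120,x:x+130],None,fx=3,fy=3,interpolation=cv2.INTER_CUBIC)
cv2.imwrite("pics/p2.png",cv2.hconcat([c(a,215,165),c(cv2.imread("pics/side1.png"),195,135)]))
p=[.5447,.1286,1.8087]
L=lambda x,y,yaw:pose(p,[x,y,0])[0]
h=.056
for (x,y,a) in [(-.274,.1345,-.49),(-.134,.06,-.49),(-.085,.055,-.25),(-.04,.055,0),(.01,.055,0)]:
    print((x,y,a),"tcp",pose(p,[x-h*np.cos(a),y-h*np.sin(a),0])[0].round(4),"yaw",round(p[2]+a,3))
```

```text
(-0.274, 0.1345, -0.49) tcp [ 0.4646 -0.2236  0.    ] yaw 1.319
(-0.134, 0.06, -0.49) tcp [ 0.504 -0.07   0.   ] yaw 1.319
(-0.085, 0.055, -0.25) tcp [ 0.5106 -0.023   0.    ] yaw 1.559
(-0.04, 0.055, 0) tcp [0.5139 0.0223 0.    ] yaw 1.809
(0.01, 0.055, 0) tcp [0.5021 0.0709 0.    ] yaw 1.809
```

View pics/p2.png

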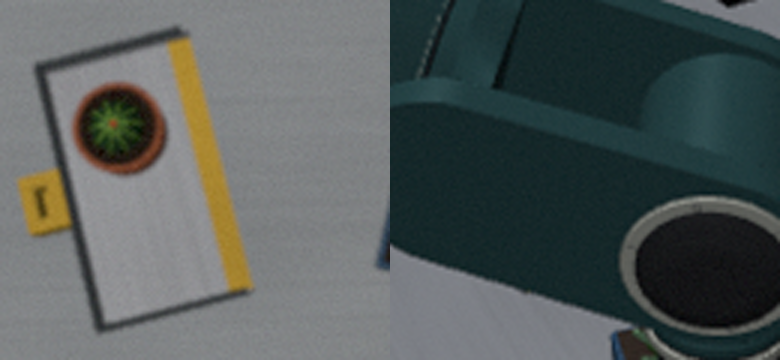

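The round planter stands upright on the tray floor, rim centre at crop (120,126), off the walls. Checking its tray coordinates and planning the blue push.

```bash
python3 -c "
from h import *
q=ray('top',[254.7,206.7],.064); p=[.5447,.1286,1.8087]; print(q,pose([0,0,-p[2]],[q[0]-p[0],q[1]-p[1],0]))
"; python3 plan.py 0.4625,-0.2315,0.048,1.319,1 0.504,-0.07,0.049,1.319,9
```

```text
[0.59693617 0.14542565 0.064     ] [[ 0.00404146 -0.05473013  0.        ]]
t 8.4 pos [ 0.4493 -0.2735  0.0437] yaw 1.3199 F [0.  0.9 1.2] open 0.0514 j [-0.6  -0.07  1.97  0.    1.24 -0.34]
[ [0.11, 0.006, -0.01, -0.003, -0.001, 0.0],
[0.156, 0.006, -0.011, -0.003, -0.001, 0.0],
[0.202, 0.006, -0.011, -0.003, -0.001, 0.0],
[0.249, 0.006, -0.011, -0.003, -0.001, 0.0],
[0.295, 0.006, -0.011, -0.003, -0.001, 0.0],
[0.341, 0.006, -0.011, -0.003, -0.001, 0.0],
[0.388, 0.006, -0.011, -0.003, -0.001, 0.0],
[0.434, 0.006, -0.011, -0.003, -0.001, 0.0],
[0.48, 0.006, -0.012, -0.003, -0.001, 0.0],
[0.527, 0.006, -0.012, -0.003, -0.001, 0.0] ]
```

Emit:
servo_tool(steps=[[0.08, 0, -0.01, 0, 0, 0], [0.13, 0, -0.012, 0, 0, 0], [0.17, 0, -0.012, 0, 0, 0], [0.21, 0, -0.012, 0, 0, 0], [0.26, 0, -0.012, 0, 0, 0], [0.31, 0, -0.012, 0, 0, 0], [0.36, 0, -0.012, 0, 0, 0], [0.4, 0, -0.012, 0, 0, 0]])

```text
time: 9.4
position: [0.491, -0.1195, 0.0529]
eef_rot: [0.0, 0.79, 0.613, -0.0]
wrist_force: [-0.9, -5.4, 3.3]
opening: 0.0511
gripper_force: 2.3
```

```bash
python3 plan.py 0.504,-0.07,0.049,1.319,3 0.5106,-0.023,0.049,1.559,5
```

```text
t 9.4 pos [ 0.491  -0.1195  0.0529] yaw 1.32 F [-0.9 -5.4  3.3] open 0.0511 j [-0.29 -0.13  2.02 -0.    1.26 -0.04]
[ [0.043, 0.0, 0.003, 0.0, 0.0, 0.0],
[0.085, 0.001, 0.007, 0.0, 0.0, 0.0],
[0.128, 0.001, 0.01, 0.0, 0.0, 0.0],
[0.151, -0.002, 0.01, 0.0, 0.0, -0.024],
[0.175, -0.005, 0.01, 0.0, 0.0, -0.048],
[0.199, -0.007, 0.01, 0.0, 0.0, -0.072],
[0.222, -0.01, 0.01, 0.0, 0.0, -0.096],
[0.246, -0.012, 0.01, 0.0, 0.0, -0.12] ]
```

Emit:
servo_tool(steps=[[0.043, 0, 0.002, 0, 0, 0], [0.085, 0, 0.004, 0, 0, 0], [0.128, 0, 0.004, 0, 0, 0], [0.151, -0.002, 0.004, 0, 0, -0.024], [0.175, -0.005, 0.004, 0, 0, -0.048], [0.2, -0.007, 0.004, 0, 0, -0.072], [0.222, -0.01, 0.004, 0, 0, -0.096], [0.246, -0.012, 0.004, 0, 0, -0.12]])

```text
time: 10.4
position: [0.5105, -0.0233, 0.051]
eef_rot: [-0.0, 0.71, 0.704, -0.0]
wrist_force: [0.3, -3.8, 1.3]
opening: 0.0511
gripper_force: 1.7
```

```bash
python3 - <<'E'
from h import *
a=camera("top"); b=camera("side")
c=lambda i,x,y:cv2.resize(i[y:y+120,x:x+130],None,fx=3,fy=3,interpolation=cv2.INTER_CUBIC)
cv2.imwrite("pics/p3.png",cv2.hconcat([c(a,250,175),c(b,215,145)]))
E
python3 plan.py 0.5139,0.0223,0.051,1.809,5
```

```text
t 10.5 pos [ 0.5106 -0.0229  0.0511] yaw 1.5625 F [-0.8  0.1  0.1] open 0.0513 j [-0.1  -0.12  2.    0.    1.25 -0.09]
[ [0.023, 0.001, 0.0, -0.0, -0.0, -0.025],
[0.045, 0.003, 0.0, -0.0, -0.0, -0.049],
[0.068, 0.004, 0.0, -0.0, -0.0, -0.074],
[0.09, 0.006, 0.0, -0.0, -0.0, -0.099],
[0.113, 0.007, 0.0, -0.0, -0.0, -0.123] ]
```

View pics/p3.png

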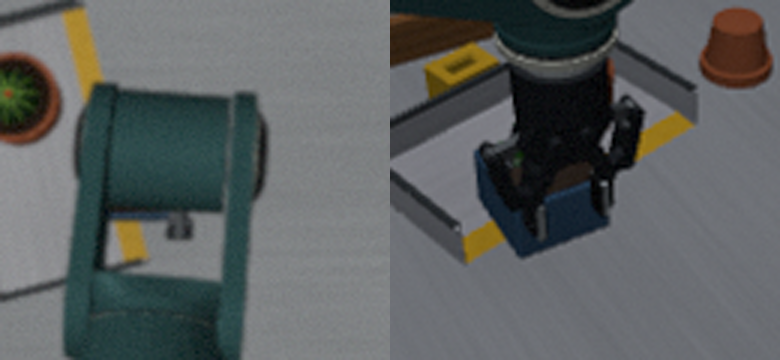

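The blue planter sits square in front of both fingers at the lip (right panel, near bottom corner (520,256)), clear of the side wall's end at (463,262). Continuing while straightening.

Emit:
servo_tool(steps=[[0.023, 0, 0, 0, 0, -0.025], [0.045, 0.003, 0, 0, 0, -0.049], [0.068, 0.004, 0, 0, 0, -0.074], [0.09, 0.006, 0, 0, 0, -0.099], [0.113, 0.007, 0, 0, 0, -0.123]])

```text
time: 11.12
position: [0.5139, 0.0219, 0.0512]
eef_rot: [0.0, 0.618, 0.786, 0.0]
wrist_force: [1.1, -4.3, 3.9]
opening: 0.0516
gripper_force: 2.3
```

```bash
python3 plan.py 0.502,0.071,0.051,1.809,5
```

```text
t 11.12 pos [0.5139 0.0219 0.0512] yaw 1.8091 F [ 1.1 -4.3  3.9] open 0.0516 j [-0.01 -0.11  2.   -0.    1.25 -0.25]
[ [0.025, -0.0, 0.0, 0.0, 0.0, 0.0],
[0.051, -0.0, 0.0, 0.0, 0.0, 0.0],
[0.076, -0.0, 0.0, 0.0, 0.0, 0.0],
[0.101, -0.0, 0.0, 0.0, 0.0, 0.0],
[0.126, -0.0, 0.001, 0.0, 0.0, 0.0] ]
```

Emit:
servo_tool(steps=[[0.025, 0, 0, 0, 0, 0], [0.05, 0, 0, 0, 0, 0], [0.075, 0, 0, 0, 0, 0], [0.1, 0, 0, 0, 0, 0], [0.125, 0, 0, 0, 0, 0]])

```text
time: 11.75
position: [0.5019, 0.0706, 0.051]
eef_rot: [-0.0, 0.619, 0.785, -0.0]
wrist_force: [0.6, -3.4, 2.9]
opening: 0.0509
gripper_force: 1.9
```

```bash
python3 plan.py 0.513,0.026,0.051,1.809,2 0.517,0.01,0.22,1.809,6
```

```text
t 11.75 pos [0.5019 0.0706 0.051 ] yaw 1.8058 F [ 0.6 -3.4  2.9] open 0.0509 j [ 0.09 -0.13  2.01  0.    1.26 -0.15]
[ [-0.057, 0.0, 0.0, -0.0, -0.0, -0.001],
[-0.115, 0.001, 0.0, -0.0, -0.0, -0.002],
[-0.122, 0.001, -0.07, -0.0, -0.0, -0.002],
[-0.129, 0.001, -0.141, -0.0, -0.0, -0.002],
[-0.136, 0.001, -0.211, -0.0, -0.0, -0.002],
[-0.142, 0.001, -0.282, -0.0, -0.0, -0.002],
[-0.149, 0.001, -0.352, -0.0, -0.0, -0.002],
[-0.156, 0.001, -0.422, -0.0, -0.0, -0.002] ]
```

Emit:
servo_tool(steps=[[-0.057, 0, 0, 0, 0, 0], [-0.115, 0, 0, 0, 0, 0], [-0.122, 0, -0.07, 0, 0, 0], [-0.129, 0, -0.14, 0, 0, 0], [-0.136, 0, -0.21, 0, 0, 0], [-0.142, 0, -0.28, 0, 0, 0], [-0.22, 0, -0.352, 0, 0, 0], [-0.3, 0, -0.422, 0, 0, 0]], fingers=0.6)

```text
time: 12.75
position: [0.53, -0.0465, 0.2206]
eef_rot: [-0.0, 0.619, 0.785, 0.0]
wrist_force: [-0.3, -0.7, 0.1]
opening: 0.0512
gripper_force: 0.0
```

```bash
python3 plan.py .45,-.15,.25,1.5,4
python3 - <<'E'
from h import *
a=camera("top"); cv2.imwrite("pics/top2.png",a); o=cv2.imread("pics/side0.png")
c=lambda i,x,y,f:cv2.resize(i[y:y+600//f,x:x+400//f],None,fx=f,fy=f,interpolation=cv2.INTER_CUBIC)
cv2.imwrite("pics/p4.png",cv2.hconcat([c(a,170,170,4),c(o,190,90,6)[:600]][:1]+[cv2.resize(o[95:185,195:255],(400,600),interpolation=cv2.INTER_CUBIC)]))
E
```

```text
t 12.75 pos [ 0.53   -0.0465  0.2206] yaw 1.807 F [-0.3 -0.7  0.1] open 0.0512 j [-0.14 -0.19  1.78  0.    1.55 -0.37]
[ [-0.051, -0.064, -0.018, -0.0, -0.0, 0.038],
[-0.102, -0.128, -0.037, -0.0, -0.0, 0.077],
[-0.153, -0.191, -0.055, -0.0, -0.0, 0.115],
[-0.205, -0.255, -0.074, -0.0, -0.0, 0.153] ]
```

View pics/p4.png

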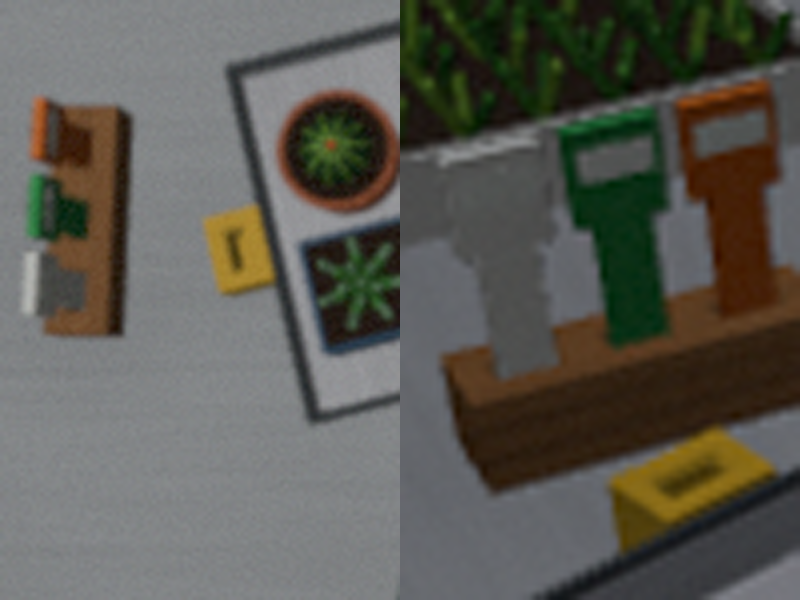

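Both planters stand side by side in the tray. Orange's head top is at left crop (41,129) and its stem foot at right crop (749,312). Fitting the rack from all three markers, and checking blue.

```bash
cat > m3.py <<'E'
from h import *
t=lambda u,v:np.array([(u+.5)/4-.5+170,(v+.5)/4-.5+170]); k=400/60
s=lambda u,v:np.array([(u-400+.5)/k-.5+195,(v+.5)/k-.5+95])
o=[]
for y,a,b in((.056,(41,129),(749,312)),(0,(36,206),(640,339.5)),(-.056,(32,284),(527,371))): o+=[("top",t(*a),[0,y,.16]),("side",s(*b),[.005,y,.05])]
o+=[("side",s(731,189),[.005,.056,.11]),("side",s(728,97),[.005,.056,.16]),("side",s(492,492),[.025,-.09,0]),("side",s(442,362),[-.025,-.09,.05]),("top",t(122,107),[.025,.09,.05]),("top",t(118,333),[.025,-.09,.05])]
p,r=fit(o,[.55,.34,-1.57]); print(p,r); print("orange slot",pose(p,[0,.056,0]))
f=[x for x in o if x[2][1]==.056]; print("orange only",fit(f,p))
print("only top",ray("top",t(41,129),.16))
print("socket: top",ray("top",t(234,250),.05),ray("top",T(217,247),.05),"side",ray("side",S(150,214),.05),ray("side",s(691,478),.05))
P=[.5447,.1286,1.8087]
for q in((303,243),(328,352)): 
    w=ray("top",t(*q),.064); print("blue corner in tray",pose([0,0,-P[2]],[w[0]-P[0],w[1]-P[1],0])[0].round(4))
E
python3 m3.py
```

```text
[ 0.5452  0.35   -1.5758] [[-0.2, 0.5], [0.5, -0.6], [0.4, 0.4], [0.6, -0.2], [0.7, 0.4], [0.7, -0.2], [1.3, 1.1], [0.0, 0.0], [0.4, 1.2], [-0.3, -0.3], [-1.1, 0.2], [-1.6, 1.1]]
orange slot [[0.6011993 0.3497198 0.       ]]
orange only (array([ 0.5621,  0.3878, -2.3247]), [[-0.1, -0.1], [-0.1, -0.6], [0.7, 1.1], [-0.6, 0.0]])
only top [0.60248641 0.34903493 0.16      ]
socket: top [0.5209161  0.23060459 0.05      ] [0.52036773 0.22951611 0.05      ] side [0.52191694 0.2237914  0.05      ] [0.51770192 0.22462191 0.05      ]
blue corner in tray [0.0492 0.0093 0.    ]
blue corner in tray [0.05   0.0951 0.    ]
```

```bash
python3 plan.py .6015,.3495,.25,3.136,8
```

```text
t 12.8 pos [ 0.5315 -0.0495  0.2245] yaw 1.8055 F [-0.4 -2.   3.2] open 0.0512 j [-0.14 -0.19  1.78 -0.    1.55 -0.38]
[ [0.116, 0.05, -0.008, 0.002, 0.001, -0.083],
[0.232, 0.101, -0.016, 0.002, 0.001, -0.166],
[0.349, 0.151, -0.024, 0.001, 0.001, -0.249],
[0.465, 0.201, -0.032, 0.001, 0.001, -0.333],
[0.581, 0.252, -0.04, 0.001, 0.002, -0.416],
[0.697, 0.302, -0.048, 0.001, 0.002, -0.499],
[0.813, 0.352, -0.056, 0.001, 0.002, -0.582],
[0.929, 0.402, -0.064, 0.001, 0.002, -0.665] ]
```

Emit:
servo_tool(steps=[[0.116, 0.05, -0.01, 0, 0, -0.083], [0.232, 0.1, -0.02, 0, 0, -0.166], [0.349, 0.15, -0.03, 0, 0, -0.249], [0.465, 0.2, -0.04, 0, 0, -0.333], [0.581, 0.252, -0.05, 0, 0, -0.416], [0.697, 0.302, -0.06, 0, 0, -0.499], [0.813, 0.352, -0.065, 0, 0, -0.582], [0.929, 0.402, -0.07, 0, 0, -0.665]], fingers=0.6)

```text
time: 13.8
position: [0.5994, 0.3545, 0.2474]
eef_rot: [-0.001, -0.0, 1.0, 0.0]
wrist_force: [0.3, -0.9, 0.3]
opening: 0.0514
gripper_force: 0.0
```

```bash
python3 plan.py .6015,.3495,.2,3.136,4 .6015,.3495,.14,3.136,4
```

```text
t 13.8 pos [0.5994 0.3545 0.2474] yaw -3.1415 F [ 0.3 -0.9  0.3] open 0.0514 j [ 0.5   0.16  1.39  0.    1.59 -1.07]
[ [-0.001, -0.003, 0.03, 0.0, -0.001, 0.001],
[-0.003, -0.006, 0.059, 0.0, -0.001, 0.001],
[-0.004, -0.009, 0.089, 0.0, -0.001, 0.002],
[-0.005, -0.013, 0.119, 0.0, -0.001, 0.003],
[-0.005, -0.013, 0.156, 0.0, -0.001, 0.003],
[-0.005, -0.013, 0.194, 0.0, -0.001, 0.003],
[-0.005, -0.013, 0.231, 0.0, -0.001, 0.003],
[-0.006, -0.013, 0.269, 0.0, -0.001, 0.003] ]
```

Emit:
servo_tool(steps=[[0, -0.003, 0.03, 0, 0, 0], [-0.003, -0.006, 0.06, 0, 0, 0], [-0.005, -0.012, 0.09, 0, 0, 0.002], [-0.005, -0.012, 0.12, 0, 0, 0.002], [-0.005, -0.012, 0.156, 0, 0, 0.002], [-0.005, -0.012, 0.195, 0, 0, 0.002], [-0.005, -0.012, 0.23, 0, 0, 0.002], [-0.005, -0.012, 0.27, 0, 0, 0.002]])

```text
time: 14.8
position: [0.602, 0.3473, 0.139]
eef_rot: [0.0, 0.005, 1.0, 0.0]
wrist_force: [-1.1, 0.1, -0.5]
opening: 0.0512
gripper_force: 0.0
```

Emit:
servo_tool(steps=[[0, 0, 0, 0, 0, 0], [0, 0, 0, 0, 0, 0], [0, 0, 0, 0, 0, 0], [0, 0, 0, 0, 0, 0], [0, 0, 0, 0, 0, 0], [0, 0, 0, 0, 0, 0]], fingers=0, force=20)

```text
time: 15.55
position: [0.6021, 0.3481, 0.1407]
eef_rot: [0.001, 0.005, 1.0, 0.001]
wrist_force: [0.5, 6.4, -0.6]
opening: 0.0099
gripper_force: 19.4
```

```bash
python3 plan.py .6015,.3495,.28,3.136,8 | cut -c1-300; python3 -c "
from h import *
print(manip.observe()['moment'].round(3))"
```

```text
t 15.55 pos [0.6021 0.3481 0.1407] yaw 3.1321 F [ 0.5  6.4 -0.6] open 0.0099 j [ 0.49  0.21  1.52  0.    1.42 -1.07]
[ [0.0, 0.001, -0.044, 0.001, 0.001, -0.0],
[0.0, 0.001, -0.087, 0.001, 0.001, -0.0],
[0.0, 0.002, -0.131, 0.001, 0.001, -0.001],
[0.001, 0.002, -0.174, 0.001, 0.001, -0.001],
[0.001, 0.003, -0.218, 0.001, 0.001, -0.001],
[0.001, 0.003, -0.261, 0.001, 0.001, -0.001],
[0.001, 0.004, -0.305, 0.001, 0.001, -0.002],
[0.001, 0.004, -0.348, 0.001, 0.001, -0.002] ]
[ 1.347 -0.116 -0.099]
```

Emit:
servo_tool(steps=[[0, 0.003, 0, 0, 0, 0], [0, 0.006, 0, 0, 0, 0], [0, 0.006, 0, 0, 0, 0]])

```text
time: 15.92
position: [0.6022, 0.3497, 0.1405]
eef_rot: [0.0, 0.005, 1.0, 0.0]
wrist_force: [-0.2, 0.9, 2.3]
opening: 0.0099
gripper_force: 20.0
```

```bash
python3 plan.py .602,.350,.28,3.136,1 | head -1; python3 -c "
from h import *
print(manip.observe()['moment'].round(3))"
```

```text
t 15.93 pos [0.6022 0.3497 0.1405] yaw 3.1319 F [-0.2  0.9  2.3] open 0.0099 j [ 0.49  0.21  1.51 -0.    1.42 -1.07]
[ 0.386 -0.015 -0.02 ]
```

Emit:
servo_tool(steps=[[0, 0.001, 0, 0, 0, 0], [0, 0.001, 0, 0, 0, 0], [0, 0.001, -0.05, 0, 0, 0], [0, 0.001, -0.1, 0, 0, 0], [0, 0.001, -0.16, 0, 0, 0], [0, 0.001, -0.22, 0, 0, 0], [0, 0.001, -0.29, 0, 0, 0], [0, 0.001, -0.35, 0, 0, 0]], force=40)

```text
time: 16.92
position: [0.602, 0.3499, 0.2828]
eef_rot: [0.001, 0.005, 1.0, 0.0]
wrist_force: [1.0, -0.6, 0.3]
opening: 0.0093
gripper_force: 42.9
```

```bash
python3 plan.py .602,.27,.27,3.2,2 .5205,.228,.21,3.379,4 .5205,.228,.21,3.379,2
```

```text
t 16.93 pos [0.602  0.3499 0.2828] yaw 3.1317 F [ 1.  -0.6  0.3] open 0.0093 j [ 0.49  0.15  1.34 -0.    1.64 -1.07]
[ [-0.001, -0.1, 0.016, 0.0, 0.001, -0.017],
[-0.002, -0.2, 0.032, 0.0, 0.001, -0.034],
[0.049, -0.227, 0.069, 0.0, 0.001, -0.057],
[0.099, -0.253, 0.107, 0.0, 0.001, -0.079],
[0.15, -0.28, 0.144, 0.0, 0.001, -0.101],
[0.201, -0.307, 0.181, 0.0, 0.001, -0.124],
[0.201, -0.307, 0.181, 0.0, 0.001, -0.124],
[0.201, -0.307, 0.181, 0.0, 0.001, -0.124] ]
```

Emit:
servo_tool(steps=[[0, -0.1, 0.016, 0, 0, -0.017], [0, -0.2, 0.032, 0, 0, -0.034], [0.049, -0.227, 0.069, 0, 0, -0.057], [0.1, -0.253, 0.107, 0, 0, -0.08], [0.15, -0.28, 0.144, 0, 0, -0.1], [0.2, -0.307, 0.181, 0, 0, -0.124], [0.2, -0.307, 0.181, 0, 0, -0.124], [0.2, -0.307, 0.181, 0, 0, -0.124]])

```text
time: 17.92
position: [0.5215, 0.2283, 0.2091]
eef_rot: [0.001, -0.118, 0.993, 0.0]
wrist_force: [-0.2, -1.0, 0.3]
opening: 0.0098
gripper_force: 42.8
```

Run:
```python
from h import *
s=manip.observe(); p=s["position"]; r=R.from_quat(s["eef_rot"],scalar_first=True); print(p.round(4),s["eef_rot"].round(4),s["wrist_force"].round(1))
b=camera("side"); t=camera("top"); cv2.imwrite("pics/sideS.png",b); cv2.imwrite("pics/topS.png",t)
f=p+[0,0,-.1305]
y=np.arctan2(*r.as_matrix()[:2,0][::-1])
c,sn=np.cos(y),np.sin(y)
# predicted front face of stem (side view): visible face toward -tray x
n=np.array([-np.cos(1.8087),-np.sin(1.8087),0]); w=np.array([c,sn,0])
for nm,q in(("foot front L",f+.005*n+.014*w),("foot front R",f+.005*n-.014*w),("stem/head",f+.005*n+[0,0,.1])): print(nm,proj("side",q),((proj("side",q)-[205,110])*8))
x=proj("side",f)[0]
im=cv2.resize(b[110:185,205:305],None,fx=8,fy=8,interpolation=cv2.INTER_CUBIC); cv2.imwrite("pics/p5.png",im)
```

```text
[0.5215 0.2283 0.2091] [ 9.000e-04 -1.184e-01  9.930e-01  2.000e-04] [-0.2 -1.   0.3]
foot front L [[234.87857557 159.6413262 ]] [[239.02860458 397.13060963]]
foot front R [[242.70263913 155.94182628]] [[301.62111305 367.5346102 ]]
stem/head [[234.55959325 126.72653368]] [[236.47674603 133.81226943]]
```

View pics/p5.png

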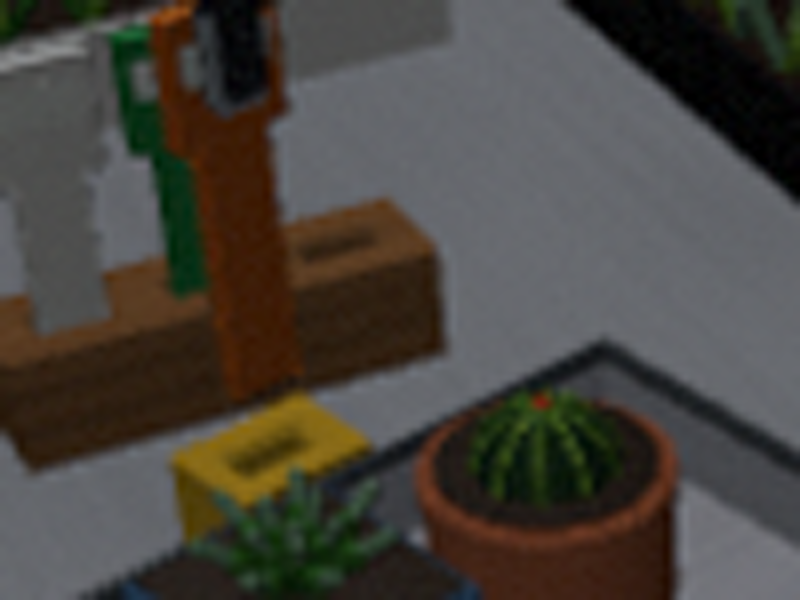

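The marker hangs upright in the grip, foot corners at crop (231,402) and (298,376). The slot mouth centre is at (268,454). I'll use the known foot to remove the side camera's bias when locating the slot.

Run:
```python
from h import *
g=lambda u,v:np.array([(u+.5)/8-.5+205,(v+.5)/8-.5+110])
s=manip.observe(); p=s["position"]; print(p.round(4))
n=np.array([-np.cos(1.8087),-np.sin(1.8087),0]); y=3.379; w=np.array([np.cos(y),np.sin(y),0]); f=np.array([.5215,.2283,.0786])
bias=np.mean([g(231,402)-proj("side",f+.005*n+.014*w)[0],g(298,376)-proj("side",f+.005*n-.014*w)[0]],0)
m=g(268,454); print(bias,"slot raw",ray("side",m,.05),"corr",ray("side",m-bias,.05))
for q in((175,461),(302,395),(370,444),(245,508)): print(ray("side",g(*q)-bias,.05).round(4))
```

```text
[0.5215 0.2284 0.2086]
[-1.17634727  0.393695  ] slot raw [0.517214   0.22468409 0.05      ] corr [0.52100227 0.22482291 0.05      ]
[0.4899 0.2379 0.05  ]
[0.5477 0.2548 0.05  ]
[0.5561 0.2117 0.05  ]
[0.5002 0.1972 0.05  ]
```

```bash
python3 plan.py .5215,.2275,.192,3.379,3 .5215,.2275,.172,3.379,5
```

```text
t 18.02 pos [0.5215 0.2284 0.2086] yaw -2.904 F [ 0.2  0.5 -0.3] open 0.0095 j [ 0.37 -0.1   1.72 -0.    1.52 -1.44]
[ [0.0, -0.001, 0.014, 0.0, 0.001, 0.0],
[0.0, -0.001, 0.028, 0.0, 0.001, 0.0],
[0.001, -0.002, 0.041, 0.0, 0.001, 0.0],
[0.001, -0.002, 0.051, 0.0, 0.001, 0.0],
[0.001, -0.002, 0.061, 0.0, 0.001, 0.0],
[0.001, -0.002, 0.071, 0.0, 0.001, 0.0],
[0.001, -0.002, 0.081, 0.0, 0.001, 0.0],
[0.001, -0.002, 0.091, 0.0, 0.001, 0.0] ]
```

Emit:
servo_tool(steps=[[0, -0.001, 0.014, 0, 0, 0], [0, -0.002, 0.028, 0, 0, 0], [0, -0.002, 0.04, 0, 0, 0], [0, -0.002, 0.05, 0, 0, 0], [0, -0.002, 0.06, 0, 0, 0], [0, -0.002, 0.07, 0, 0, 0], [0, -0.002, 0.08, 0, 0, 0], [0, -0.002, 0.09, 0, 0, 0]])

```text
time: 19.02
position: [0.521, 0.2273, 0.1713]
eef_rot: [0.0, -0.119, 0.993, -0.0]
wrist_force: [-0.2, -0.5, -0.6]
opening: 0.0096
gripper_force: 42.8
```

```bash
python3 plan.py .5215,.2275,.1415,3.379,8; python3 -c "
from h import *
print(manip.observe()['moment'].round(3))"
```

```text
t 19.02 pos [0.521  0.2273 0.1713] yaw -2.9034 F [-0.2 -0.5 -0.6] open 0.0096 j [ 0.37 -0.09  1.77 -0.    1.46 -1.44]
[ [-0.0, 0.0, 0.009, -0.0, 0.0, 0.0],
[-0.0, 0.0, 0.019, -0.0, 0.0, 0.0],
[-0.001, 0.0, 0.028, -0.0, 0.0, 0.0],
[-0.001, 0.0, 0.037, -0.0, 0.0, 0.0],
[-0.001, 0.0, 0.047, -0.0, 0.0, 0.0],
[-0.001, 0.0, 0.056, -0.0, 0.0, 0.0],
[-0.001, 0.0, 0.065, -0.0, 0.0, 0.0],
[-0.001, 0.0, 0.074, -0.0, 0.0, 0.0] ]
[-0.007  0.081 -0.002]
```

Emit:
servo_tool(steps=[[0, 0, 0.009, 0, 0, 0], [0, 0, 0.019, 0, 0, 0], [0, 0, 0.028, 0, 0, 0], [0, 0, 0.037, 0, 0, 0], [0, 0, 0.047, 0, 0, 0], [0, 0, 0.056, 0, 0, 0], [0, 0, 0.065, 0, 0, 0], [0, 0, 0.073, 0, 0, 0]])

```text
time: 20.02
position: [0.521, 0.2273, 0.1421]
eef_rot: [-0.0, -0.119, 0.993, -0.0]
wrist_force: [-0.8, 0.2, -0.8]
opening: 0.0094
gripper_force: 42.8
```

```bash
python3 plan.py .5215,.2275,.14,3.379,2; python3 -c "
from h import *
print(manip.observe()['moment'].round(3))"
```

```text
t 20.02 pos [0.521  0.2273 0.1421] yaw -2.9034 F [-0.8  0.2 -0.8] open 0.0094 j [ 0.37 -0.07  1.8  -0.    1.41 -1.44]
[ [-0.001, 0.0, 0.003, -0.0, -0.0, 0.0],
[-0.001, 0.0, 0.005, -0.0, -0.0, 0.0] ]
[ 0.008 -0.002  0.009]
```

Emit:
servo_tool(steps=[[0, 0, 0.003, 0, 0, 0], [0, 0, 0.003, 0, 0, 0], [0, 0, 0.003, 0, 0, 0], [0, 0, 0.003, 0, 0, 0]], fingers=0.5)

```text
time: 20.52
position: [0.521, 0.2273, 0.1412]
eef_rot: [0.0, -0.119, 0.993, 0.0]
wrist_force: [0.7, 0.6, -0.2]
opening: 0.0427
gripper_force: 0.0
```

Emit:
servo_tool(steps=[[0, 0, -0.04, 0, 0, 0], [0, 0, -0.1, 0, 0, 0], [0, 0, -0.2, 0, 0, 0], [0, 0, -0.3, 0, 0, 0], [-0.1, 0, -0.35, 0, 0, 0], [-0.22, 0, -0.35, 0, 0, 0], [-0.34, 0, -0.35, 0, 0, 0], [-0.46, 0, -0.35, 0, 0, 0]])

```text
time: 21.52
position: [0.7012, 0.271, 0.2825]
eef_rot: [0.001, -0.119, 0.993, 0.0]
wrist_force: [-0.8, 0.7, -0.2]
opening: 0.0424
gripper_force: 0.0
```

Run:
```python
from h import *
print(manip.observe()["position"].round(3))
b=camera("side"); t=camera("top"); cv2.imwrite("pics/sideF.png",b); cv2.imwrite("pics/topF.png",t)
for n,i in(("side",b),("top",t)):
    h=cv2.cvtColor(i,cv2.COLOR_BGR2HSV); m=cv2.inRange(h,(5,190,90),(13,255,255))
    k,l,s,c=cv2.connectedComponentsWithStats(m)
    print(n,[(s[j].tolist(),c[j].round(1).tolist()) for j in range(1,k) if s[j][4]>25])
f=np.array([.521,.2272,.0]); 
for n in("side","top"): print(n,"expected z .05,.11,.16",proj(n,[f+[0,0,z] for z in(.05,.11,.16)]).round(1).tolist())
```

```text
[0.701 0.271 0.283]
side []
top []
side expected z .05,.11,.16 [[238.9, 165.5], [236.5, 148.0], [234.3, 132.4]]
top expected z .05,.11,.16 [[229.2, 232.1], [224.9, 230.5], [221.1, 229.1]]
```

Run:
```python
from h import *
o=cv2.cvtColor(cv2.imread("pics/sideS.png"),cv2.COLOR_BGR2HSV); print("ref",o[145,236],o[130,234])
for n,box in(("side",(215,280,100,180)),("top",(205,245,215,250))):
    i=cv2.imread(f"pics/{n}F.png"); h=cv2.cvtColor(i,cv2.COLOR_BGR2HSV).astype(int); r=o[145,236].astype(int)
    m=((abs(h[...,0]-r[0])<4)&(h[...,1]>r[1]-30)&(abs(h[...,2]-r[2])<70)).astype(np.uint8)
    z=np.zeros_like(m); x0,x1,y0,y1=box; z[y0:y1,x0:x1]=1; m&=z
    if n=="side":
        for y in range(115,170,3):
            x=np.flatnonzero(m[y]); print(y,(x.min(),x.max(),len(x)) if len(x) else None)
    else:
        ys,xs=np.nonzero(m); print(n,len(xs),xs.min() if len(xs) else None,xs.max() if len(xs) else None,ys.mean() if len(xs) else None)
# predicted front-face outline with the side bias
w=np.array([np.cos(3.379),np.sin(3.379),0]); f=np.array([.521,.2272,0])+.005*np.array([-np.cos(1.8087),-np.sin(1.8087),0])
for z,hw in((.05,.014),(.11,.014),(.11,.023),(.16,.023)): print(z,[(proj("side",f+[0,0,z]+k*hw*w)[0]+[-1.18,.39]).round(1).tolist() for k in(1,-1)])
```

```text
ref [ 12 218  62] [ 12 242  61]
115 None
118 None
121 None
124 None
127 None
130 None
133 (np.int64(232), np.int64(240), 8)
136 (np.int64(227), np.int64(234), 8)
139 (np.int64(228), np.int64(243), 4)
142 (np.int64(228), np.int64(242), 8)
145 (np.int64(229), np.int64(243), 15)
148 (np.int64(229), np.int64(241), 13)
151 (np.int64(230), np.int64(242), 13)
154 (np.int64(232), np.int64(255), 13)
157 (np.int64(233), np.int64(245), 11)
160 (np.int64(224), np.int64(273), 11)
163 (np.int64(221), np.int64(242), 10)
166 (np.int64(235), np.int64(240), 6)
169 None
top 8 228 229 230.25
0.05 [[234.9, 168.5], [242.6, 164.7]]
0.11 [[232.3, 150.9], [240.3, 147.2]]
0.11 [[229.7, 152.1], [242.9, 146.1]]
0.16 [[227.3, 136.3], [240.9, 130.5]]
```

The marker's outline matches the fully seated, upright prediction: head from about row 133 to 152, stem entering the socket near row 167. The arm is clear, so I'm handing in.

```bash
python3 -c "
from bench import manip
print(manip.hand_in())"
```

```text
the job is handed in; nothing more can be done
None
```

I handed the job in at about 21.6 s of the 72 s allowed: by my last camera checks both planters stand upright side by side on the tray floor and the orange marker is home and upright in the yellow socket, but `hand_in()` returned no verdict.

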